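# Pack the panel cradle level with two spacer plates

## Task

The button panel of the project box will be laid across the wooden cradle, and the gap between the cradle's two rests must first be packed up level with their tops. Choose the two spacer plates whose thicknesses together fill that height exactly, and stack them flat, one on the other in either order, centred on the green mark between the rests. Leave the third spacer where it lies.

Things in the scene. Friction and masses are not known exactly. Their poses are not given: they have to be found in the camera images.
- pad (a point): Centre of the green mark (72 mm along x, 52 along y) on the base board of the fixed wooden cradle, on the board's top face, 10 mm above the table. Axes: the cradle's, z up. Cradle 220 mm long (y), 90 wide (x). At each y end a rest block, 30 mm thick, its top 48 mm above the board, its inner face 80 mm from the mark's centre; the gap is open above and at both x sides.
- yellow_mid (a point): Centre (half-way up) of the yellow spacer, a rigid plastic plate lying flat and loose on the table, 60 mm long (its x) x 40 mm wide (its y) x 14 mm thick (its z, up), about 45 g; the point is 7 mm above its underside. Two black screw-hole marks and a slot mark on top, look only.
- blue_mid (a point): Centre (half-way up) of the blue spacer, a rigid plastic plate lying flat and loose on the table, 60 mm long (its x) x 40 mm wide (its y) x 22 mm thick (its z, up), about 70 g; the point is 11 mm above its underside. Two black screw-hole marks and a slot mark on top, look only.
- red_mid (a point): Centre (half-way up) of the red spacer, a rigid plastic plate lying flat and loose on the table, 60 mm long (its x) x 40 mm wide (its y) x 34 mm thick (its z, up), about 105 g; the point is 17 mm above its underside. Two black screw-hole marks and a slot mark on top, look only.
Mind the look-alikes: they are no part of the job. Of the things like the part that bears yellow_mid, leave any that is pink; of the rest the larger one is meant.

How it is judged:
By the outcome, as a careful person would: the job done as asked, in the order asked, and still so for the second after the job is handed in, with the robot touching nothing.
It also fails if it takes over 56 s, if anything falls off the work surface, if the arm or the gripper's body presses on something with over 40 N, if the wrist force passes 120 N, or if a joint passes its speed limit or range.

## Robot

A 7-joint arm with a two-finger parallel gripper is mounted at the origin on the work surface. World frame = base frame: x ahead of the robot, y to its left, z up, the work surface at z = 0. Lengths are in mm, angles in rad, forces in N, time in s.
With the tool pointing down it reaches from about 350 to 775 mm from the base axis. Payload 3.1 kg.
Tool frame: the origin (TCP) lies at the very end of the fingers, on their centre line; the grasp point (between the pads) lies 19 mm behind it; z points along the fingers, y is the line along which they close (so a half turn about z gives the same grasp; the last joint's range is limited). The gripper opens to 85 mm and grips with 20 to 120 N. Pads are 22 mm wide; open, the fingers measure 114 mm over their backs; the gripper's body (76 mm by 85 mm) begins 54 mm behind the grasp point. The pads swing forward as they close: fully open they stand 13 mm farther back than shut.
Start: joints at [1.232, 0.311, 0.014, 1.512, -0.004, 1.319, -0.027], TCP at [160.887, -525.959, 231.304] pointing down, gripper open.
Joint ranges: [-2.7, 2.7], [-0.3, 1.91], [-1.27, 1.3], [0.12, 2.57], [-1.44, 4.58], [0.2, 2.03], [-3.05, 3.05]. Speed limits (rad/s): [2.79, 2.79, 3.14, 3.14, 3.14, 3.14, 3.14].

## Interface

Orientations are given as a rotation vector (axis times angle).
In Python, from workcell import * gives the robot as it stands.
- The arm moves only by the shell command python3 -m creep 'ROWS'. ROWS is JSON, a list of rows, each an object of numbers: "tx", "ty", "tz": the shift along the tool's x, y, z in mm; "roll": the turn about the tool's z in degrees; "fingers": the finger opening in mm, from 0 to 85.4. In form: [{"tx": .., "ty": .., "tz": .., "roll": .., "fingers": ..}, ...]. A call has 1 to 20 rows; each row is the pose to reach, as a shift and turn from the pose commanded when the call began, along the tool's axes at that moment; what a row does not reach only later rows make up. A row lasts 1/10 s, in which the tool goes at most 50 mm and 8.59 degrees, less where a joint would pass 70% of its speed; a pose out of reach is approached as far as the arm can. A call with a gripper value outside its range is refused whole. The fingers move at their own pace and stop on an object; the grip force is fixed at half the most. Time passes only in rows, so rows that repeat a pose let the fingers close. It gives the time, the measured TCP pose, the force, the opening and the grip force at its end, in the units of the state.
- read_state(): the state, without advancing time (a new reading comes with each control period).
- grab_frame(name): name is "scene" or "top"; returns (picture, depth): 400x640x3 uint8, blue, green, red; 400x640 float32, mm along the optical axis (not along the pixel's ray), 0 where there is no reading.
- get_calibration(name): a dict with "fx", "fy", "cx", "cy" (pixels), "origin" and "rotation" of the camera in the world. Camera axes: x right, y down, z forward; pixel columns grow to the right and rows downward; lengths in mm; the calibration is good to about 2 mm. A picture is of the moment at which its call begins. get_calibration takes no time and is no camera call.
- hand_in(): hands the job in; it is judged then, once.
Trained networks look in the newest picture that a camera, given by its name, has taken for a name from the list of things; names that differ only in an ending like _2 or _b are one class to them, and where a whole thing is asked for, a point or a joint stands for the part that bears it (a point fixed in the world has none). Each returns a list of dicts, best first, with "p" (0 to 1); they miss things now and then, are a little off and sometimes report something else, mostly with a low value. They report only what shows in the picture. A call takes as long as a camera call. They do not tell look-alikes from the thing itself.
- recognise(camera, thing): "extent" ([left, top, right, bottom] in pixels, round what is visible of it).
- spot_point(camera, thing): "pixel" ([row, column] in pixels: a listed point, or the origin of a listed thing).
The state is a dict: "time": time; "joint_positions": joint angles; "dq": joint speeds; "tau": joint torques, N m; "tool_pos": TCP position; "ee_rot": TCP orientation; "wrist_force": force on the tool from outside, world axes, zero at the start; "torque": the same for the moment, N m; "grip_width": finger opening in mm; "gripper_force": force on a finger pad.
Only numpy, scipy, OpenCV 4.12 (cv2) and the standard library are available. Lean on these libraries where they do the work, as an engineer would, in place of code of your own. Each camera call takes 0.05 s, during which the arm holds its last target. There are 200 camera calls.

## Working session

There is one attempt and no reset: what is moved stays moved. The work goes in short steps, Python scripts to look and compute and a shell command to move; the robot and the scene stay as the last step left them, time stands still between calls to the robot, and variables do not carry over. Pictures are saved under pics/ and viewed, at most 10 in all, crops included, and the job is handed in when it is done.

```bash
mkdir -p pics; ls
python3 - <<'E'
from workcell import *
import cv2,numpy as np
for n in ("scene","top"):
    p,d=grab_frame(n); cv2.imwrite(f"pics/{n}0.png",p); np.savez(f"pics/{n}0.npz",p=p,d=d)
    c=get_calibration(n); print(n,c)
    for t in ("pad","yellow_mid","blue_mid","red_mid"):
        print(t,[(np.round(r["pixel"]).tolist(),round(r["p"],2)) for r in spot_point(n,t)])
        if t!="pad":print("  ",[(np.round(r["extent"]).tolist(),round(r["p"],2)) for r in recognise(n,t)])
s=read_state();print(s["time"],s["tool_pos"],s["ee_rot"])
E
```

```text
pics
scene {'fx': 420.23077043115956, 'fy': 420.23077043115956, 'cx': 329.8891563002763, 'cy': 195.4710150325459, 'origin': array([1127.07762072, -566.99186153,  858.65187204]), 'rotation': array([-2.19126114, -1.06779006,  0.43860666])}
pad [([168.0, 399.0], 0.69)]
yellow_mid [([307.0, 258.0], 0.84), ([194.0, 235.0], 0.82), ([274.0, 278.0], 0.65)]
   [([264.0, 260.0, 290.0, 280.0], 0.89), ([244.0, 295.0, 266.0, 321.0], 0.8), ([225.0, 189.0, 246.0, 205.0], 0.59)]
blue_mid [([238.0, 312.0], 0.61)]
   [([299.0, 226.0, 323.0, 247.0], 0.88)]
red_mid [([229.0, 241.0], 0.6)]
   [([232.0, 216.0, 251.0, 246.0], 0.69)]
top {'fx': 398.5068903483112, 'fy': 398.5068903483112, 'cx': 313.26223445780687, 'cy': 196.40233720530807, 'origin': array([ 316.73215401, -101.88163328, 1090.76698604]), 'rotation': array([-2.14014543,  2.12038541, -0.17918146])}
pad [([190.0, 226.0], 0.83)]
yellow_mid [([264.0, 388.0], 0.77), ([163.0, 405.0], 0.69), ([140.0, 429.0], 0.66)]
   [([393.0, 152.0, 411.0, 174.0], 0.67), ([377.0, 251.0, 398.0, 276.0], 0.66), ([422.0, 135.0, 441.0, 152.0], 0.51)]
blue_mid [([170.0, 356.0], 0.58)]
   [([348.0, 158.0, 367.0, 184.0], 0.9)]
red_mid [([216.0, 407.0], 0.69)]
   [([394.0, 204.0, 416.0, 230.0], 0.64)]
0.8 [ 160.91493769 -525.97295069  231.33969889] [3.10692400e+00 4.64556269e-01 5.05417405e-05]
```

View pictures.

Run:
```python
import cv2,numpy as np
a=cv2.imread("pics/top0.png")[110:310,190:456]; b=cv2.imread("pics/scene0.png")[110:340,170:476]
cv2.imwrite("pics/topc.png",cv2.resize(a,None,fx=3,fy=3,interpolation=2)); cv2.imwrite("pics/scenec.png",cv2.resize(b,None,fx=2.6,fy=2.6,interpolation=2))
```

```text
(no output)
```

View pics/topc.png

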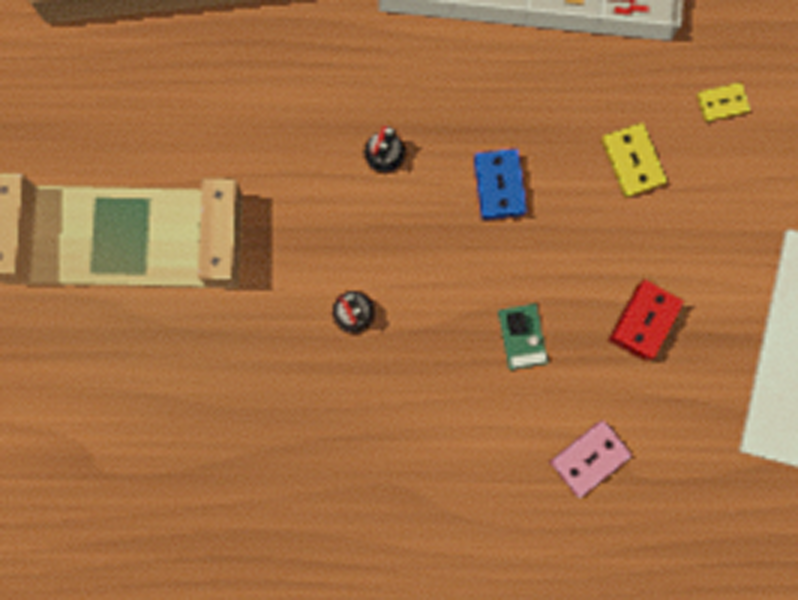

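View pics/scenec.png

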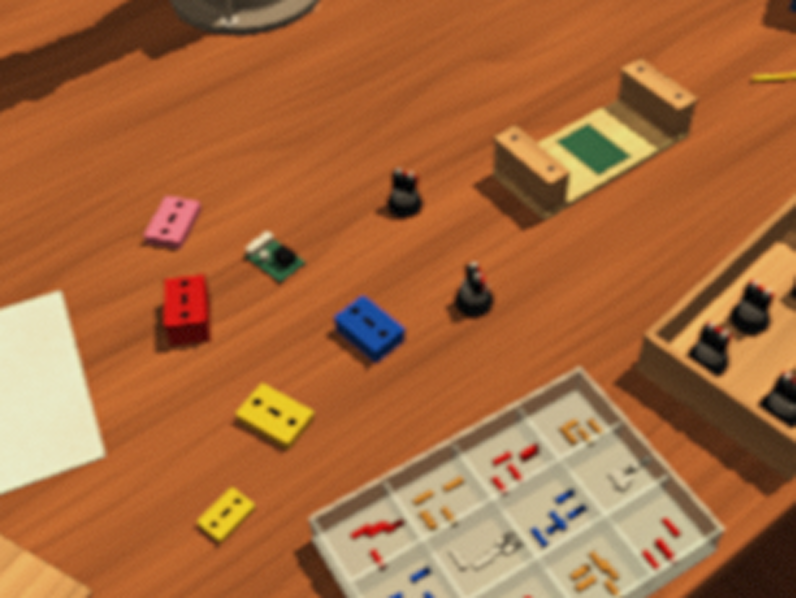

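Candidates for yellow_mid (top picture): large yellow (163,402), small yellow (140,431), pink (264,387). Pink is excluded, and the larger of the two yellows, at (163,402), is meant; the enlarged crop confirms this. Heights give 14+34=48, so I need yellow and red, and blue stays.

```bash
cat > h.py <<'E'
from workcell import *
import cv2,numpy as np
from scipy.spatial.transform import Rotation as R
def cam(n):
    c=get_calibration(n); return c,R.from_rotvec(c["rotation"]).as_matrix()
def rays(n,uv):
    c,M=cam(n); uv=np.atleast_2d(uv).astype(float)
    return c["origin"],np.c_[(uv[:,0]-c["cx"])/c["fx"],(uv[:,1]-c["cy"])/c["fy"],np.ones(len(uv))]@M.T
def onz(n,uv,z):
    o,d=rays(n,uv); return (o+d*((z-o[2])/d[:,2])[:,None])
def tri(a,b):
    A=np.zeros((3,3));B=np.zeros(3)
    for n,p in (("top",a),("scene",b)):
        o,d=rays(n,p);d=d[0]/np.linalg.norm(d[0]);P=np.eye(3)-np.outer(d,d);A+=P;B+=P@o
    return np.linalg.solve(A,B)
HUE={"yellow":(22,33,150,120),"red":(0,6,180,90),"green":(50,85,70,40),"blue":(100,125,150,60)}
def blob(p,col,seed,r=25):
    h=cv2.cvtColor(cv2.resize(p,None,fx=4,fy=4,interpolation=cv2.INTER_CUBIC),cv2.COLOR_BGR2HSV).astype(int); lo,hi,s,v=HUE[col]
    H=h[...,0]
    m=((H>=lo)&(H<=hi)|((col=="red")&(H>=174)))&(h[...,1]>s)&(h[...,2]>v)
    w=np.zeros_like(m);y,x=int(seed[0])*4,int(seed[1])*4;w[max(0,y-4*r):y+4*r,max(0,x-4*r):x+4*r]=1
    m=cv2.morphologyEx((m&w).astype(np.uint8),cv2.MORPH_CLOSE,np.ones((17,17)))
    cs,_=cv2.findContours(m,cv2.RETR_EXTERNAL,cv2.CHAIN_APPROX_NONE)
    c=max(cs,key=cv2.contourArea)
    return (c[:,0]+.5)/4-.5
def rect(n,cont,z):
    q=onz(n,cont,z)[:,:2].astype(np.float32)
    (cx,cy),(w,h),a=cv2.minAreaRect(q)
    if w<h: w,h,a=h,w,a+90
    return np.round([cx,cy,w,h,(a+90)%180-90],1)
E
python3 - <<'E'
from h import *
D={n:np.load(f"pics/{n}0.npz") for n in("top","scene")}
for col,zt,st,ss in(("yellow",14,(163,402),(268,275)),("red",34,(216,407),(224,241)),("green",10,(190,230),(168,399)),("blue",22,(170,357),(236,311))):
    for n,s in(("top",st),("scene",ss)):
        c=blob(D[n]["p"],col,s)
        # depth points within blob
        m=np.zeros((400,640),np.uint8);cv2.fillPoly(m,[np.round(c).astype(int)],1);m=cv2.erode(m,np.ones((3,3)))
        v,u=np.nonzero(m);d=D[n]["d"][v,u];o,r=rays(n,np.c_[u,v]);P=o+r*d[:,None]
        print(col,n,"rect",rect(n,c,zt),"depth z med",np.round(np.median(P[d>0],0),1))
# cradle height/orientation
for n in("top","scene"):
    d=D[n]["d"];v,u=np.mgrid[:400,:640];uv=np.c_[u.ravel(),v.ravel()];o,r=rays(n,uv);P=(o+r*d.ravel()[:,None])[d.ravel()>0]
    c=rect(n,blob(D[n]["p"],"green",(190,230) if n=="top" else(168,399)),10)[:2]
    k=np.abs(P[:,:2]-c).max(1)<140;Q=P[k&(P[:,2]>45)&(P[:,2]<75)]
    print(n,len(Q),np.median(Q[:,2]),cv2.minAreaRect(Q[:,:2].astype(np.float32)))
print("tri yellow",tri((402,163),(275,268)))
E
```

```text
yellow top rect [ 600.3 -340.1   62.2   43.2   20.5] depth z med [ 599.6 -340.2   14.2]
yellow scene rect [ 603.3 -340.7   61.5   41.1   20.3] depth z med [ 603.2 -341.2   13.4]
red top rect [ 447.5 -342.7   65.3   43.7  -28.9] depth z med [ 446.5 -342.6   34.2]
red scene rect [ 461.1 -348.8   83.4   45.5  -29.6] depth z med [ 453.8 -344.2   33.1]
green top rect [542.  133.9  45.4  33.9  89.9] depth z med [550.3 126.2  10.1]
green scene rect [526.1 135.   64.1  43.8  -0.6] depth z med [526.1 134.5   9.9]
blue top rect [ 574.  -214.8   60.5   39.8    7. ] depth z med [ 573.5 -214.4   22.1]
blue scene rect [ 582.2 -217.4   64.2   40.9    6.5] depth z med [ 581.1 -217.5   21.4]
top 835 57.800762382159064 ((524.6854248046875, 133.51292419433594), (220.5467529296875, 90.77320861816406), 89.16840362548828)
scene 628 56.80490773849215 ((526.2763671875, 134.74224853515625), (225.09397888183594, 91.54605102539062), 89.22362518310547)
tri yellow [ 600.38181417 -341.47889272   13.9132445 ]
```

```bash
cat >> h.py <<'E'
def go(x,y,z,yaw):
    s=read_state();M=R.from_rotvec(s["ee_rot"]).as_matrix();t=M.T@(np.array([x,y,z])-s["tool_pos"])
    h=np.degrees(np.arctan2(M[1,0],M[0,0]));r=(h-yaw+90)%180-90
    print("t",round(s["time"],2),"pos",np.round(s["tool_pos"],1),"head",round(h,2),"tilt",np.round(M[:,2],3),"q7",round(s["joint_positions"][6],2),"-> txyz",np.round(t,1),"roll",round(r,2),"w",round(s["grip_width"],1),"gf",round(float(np.max(s["gripper_force"])),1),"F",np.round(s["wrist_force"],1))
E
python3 -c "
from h import *
go(601.8,-340.4,60,20.4)"
```

```text
t 0.8 pos [ 160.9 -526.   231.3] head 17.01 tilt [ 0. -0. -1.] q7 -0.03 -> txyz [475.9 -48.5 171.3] roll -3.39 w 85.5 gf 0.0 F [-0.4  0.5 -0.1]
```

```bash
python3 -m creep '[{"tx":40,"ty":-4,"tz":0,"roll":-1,"fingers":65},{"tx":80,"ty":-8,"tz":10,"roll":-2,"fingers":65},{"tx":120,"ty":-12,"tz":20,"roll":-3.4,"fingers":65},{"tx":160,"ty":-16,"tz":30,"roll":-3.4,"fingers":65},{"tx":200,"ty":-20,"tz":40,"roll":-3.4,"fingers":65},{"tx":240,"ty":-24,"tz":50,"roll":-3.4,"fingers":65},{"tx":280,"ty":-28,"tz":60,"roll":-3.4,"fingers":65},{"tx":320,"ty":-32,"tz":70,"roll":-3.4,"fingers":65},{"tx":360,"ty":-36,"tz":85,"roll":-3.4,"fingers":65},{"tx":400,"ty":-40,"tz":105,"roll":-3.4,"fingers":65},{"tx":440,"ty":-44,"tz":125,"roll":-3.4,"fingers":65},{"tx":476,"ty":-48.5,"tz":150,"roll":-3.4,"fingers":65},{"tx":476,"ty":-48.5,"tz":171,"roll":-3.4,"fingers":65},{"tx":476,"ty":-48.5,"tz":171,"roll":-3.4,"fingers":65},{"tx":476,"ty":-48.5,"tz":171,"roll":-3.4,"fingers":65},{"tx":476,"ty":-48.5,"tz":171,"roll":-3.4,"fingers":65}]'
python3 - <<'E'
from h import *
go(601.8,-340.4,2,20.4)
p,d=grab_frame("scene");cv2.imwrite("pics/s1.png",cv2.resize(p[190:340,200:360],None,fx=4,fy=4,interpolation=2))
E
```

```text
time: 2.4
tool_pos: [601.7, -342.6, 62.2]
ee_rot: [3.09, 0.552, 0.002]
wrist_force: [-0.9, 0.2, 0.2]
grip_width: 65.1
gripper_force: 0.0
t 2.4 pos [ 601.7 -342.6   62.2] head 20.27 tilt [ 0.002 -0.003 -1.   ] q7 -0.79 -> txyz [ 0.8 -2.2 60.2] roll -0.13 w 65.1 gf 0.0 F [-0.9  0.2  0.2]
```

View pics/s1.png

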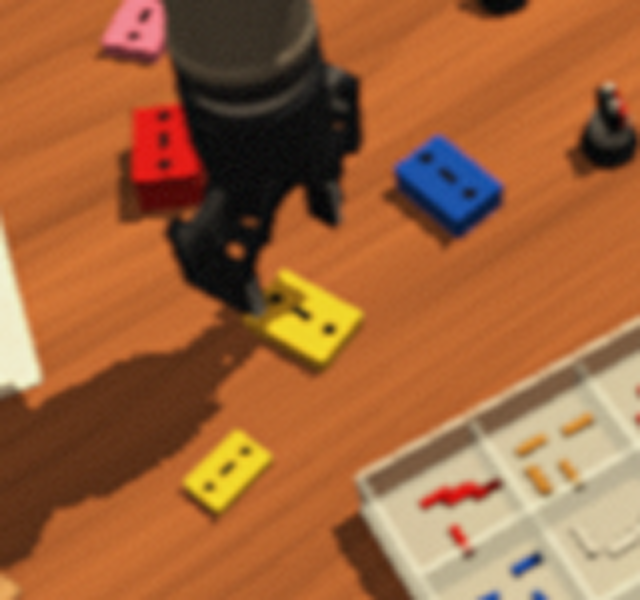

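```bash
python3 -m creep '[{"tx":1,"ty":-1,"tz":20,"roll":0,"fingers":65},{"tx":1,"ty":-2,"tz":40,"roll":0,"fingers":65},{"tx":1,"ty":-2,"tz":50,"roll":0,"fingers":65},{"tx":1,"ty":-2,"tz":56,"roll":0,"fingers":65},{"tx":1,"ty":-2,"tz":56,"roll":0,"fingers":65},{"tx":1,"ty":-2,"tz":56,"roll":0,"fingers":65},{"tx":1,"ty":-2,"tz":56,"roll":0,"fingers":65}]'
python3 -c "
from h import *
go(601.8,-340.4,2,20.4)"
```

```text
time: 3.15
tool_pos: [603.0, -338.7, 5.6]
ee_rot: [3.09, 0.556, 0.003]
wrist_force: [0.5, -0.1, -0.5]
grip_width: 65.2
gripper_force: 0.0
t 3.15 pos [ 603.  -338.7    5.6] head 20.4 tilt [ 0.002 -0.001 -1.   ] q7 -0.8 -> txyz [-1.7  1.2  3.6] roll -0.0 w 65.2 gf 0.0 F [ 0.5 -0.1 -0.5]
```

```bash
python3 -m creep '[{"tx":-1,"ty":1,"tz":3,"roll":0,"fingers":60},{"tx":-1,"ty":1,"tz":3,"roll":0,"fingers":30},{"tx":-1,"ty":1,"tz":3,"roll":0,"fingers":30},{"tx":-1,"ty":1,"tz":3,"roll":0,"fingers":30},{"tx":-1,"ty":1,"tz":3,"roll":0,"fingers":30},{"tx":-1,"ty":1,"tz":3,"roll":0,"fingers":30},{"tx":-1,"ty":1,"tz":3,"roll":0,"fingers":30},{"tx":-1,"ty":1,"tz":3,"roll":0,"fingers":30},{"tx":-1,"ty":1,"tz":3,"roll":0,"fingers":30}]'
python3 -c "
from h import *
go(525.5,134.1,102,-0.8)"
```

```text
time: 4.05
tool_pos: [601.8, -339.6, 1.6]
ee_rot: [3.091, 0.556, 0.001]
wrist_force: [0.5, 0.5, 2.3]
grip_width: 37.6
gripper_force: 63.2
t 4.05 pos [ 601.8 -339.6    1.6] head 20.4 tilt [ 0.001 -0.    -1.   ] q7 -0.8 -> txyz [  93.7 -470.5 -100.6] roll 21.2 w 37.6 gf 63.2 F [0.5 0.5 2.3]
```

```bash
python3 -m creep '[{"tz":-15,"fingers":30},{"tz":-40,"fingers":30},{"tz":-70,"fingers":30},{"tx":5,"ty":-20,"tz":-100,"roll":0,"fingers":30},{"tx":12,"ty":-60,"tz":-110,"roll":2,"fingers":30},{"tx":20,"ty":-100,"tz":-110,"roll":4,"fingers":30},{"tx":28,"ty":-140,"tz":-110,"roll":6,"fingers":30},{"tx":36,"ty":-180,"tz":-110,"roll":8,"fingers":30},{"tx":44,"ty":-220,"tz":-110,"roll":10,"fingers":30},{"tx":52,"ty":-260,"tz":-110,"roll":12,"fingers":30},{"tx":60,"ty":-300,"tz":-110,"roll":14,"fingers":30},{"tx":68,"ty":-340,"tz":-110,"roll":16,"fingers":30},{"tx":76,"ty":-380,"tz":-110,"roll":18,"fingers":30},{"tx":84,"ty":-420,"tz":-110,"roll":20,"fingers":30},{"tx":90,"ty":-450,"tz":-105,"roll":21.2,"fingers":30},{"tx":94,"ty":-470.5,"tz":-100,"roll":21.2,"fingers":30},{"tx":94,"ty":-470.5,"tz":-100,"roll":21.2,"fingers":30},{"tx":94,"ty":-470.5,"tz":-100,"roll":21.2,"fingers":30},{"tx":94,"ty":-470.5,"tz":-100,"roll":21.2,"fingers":30}]'
python3 - <<'E'
from h import *
go(525.5,134.1,13,-0.8)
for n in("top","scene"):
    p,d=grab_frame(n)
    # plate rim in view + cradle
    try:
        o=onz(n,[[0,0]],0)
        c,M=cam(n);q=M.T@(np.array([525,134,100])-c["origin"]);uv=(c["fx"]*q[0]/q[2]+c["cx"],c["fy"]*q[1]/q[2]+c["cy"])
        print(n,uv)
        b=blob(p,"yellow",(uv[1],uv[0]));print(rect(n,b,112))
    except Exception as e: print(e)
    x,y=map(int,uv)
    cv2.imwrite(f"pics/{n}2.png",cv2.resize(p[max(0,y-65):y+65,max(0,x-65):x+65],None,fx=4,fy=4,interpolation=2))
a=[cv2.resize(cv2.imread(f"pics/{n}2.png"),(400,400)) for n in("top","scene")];cv2.imwrite("pics/c2.png",np.hstack(a))
E
```

```text
t 4.05 pos [ 601.8 -339.6    1.6] head 20.4 tilt [ 0.001 -0.    -1.   ] q7 -0.8 -> txyz [  93.7 -470.6  -11.6] roll 21.2 w 37.6 gf 63.2 F [0.5 0.5 2.3]
top (np.float64(222.29437121883376), np.float64(181.3077068984911))
max() iterable argument is empty
scene (np.float64(400.5133301860462), np.float64(143.0998056813218))
max() iterable argument is emptyschema error: expected keys tx, ty, tz, roll, fingers
```

View pics/c2.png

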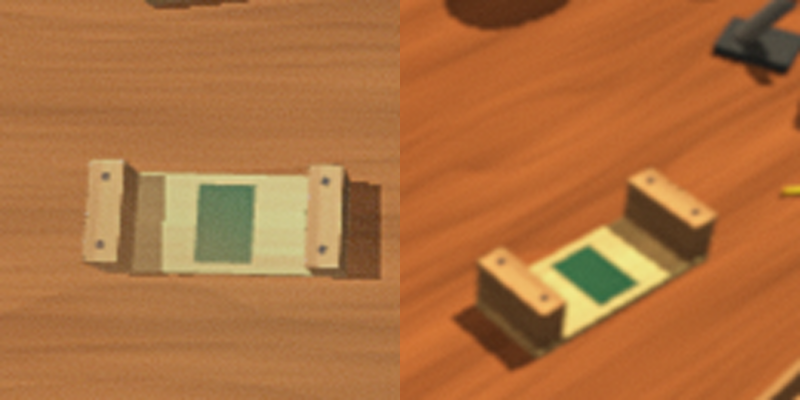

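The call was refused because some rows lacked keys, so the arm stayed put. The picture shows the cradle alone, with the mark clear and the arm not in view. I'll retype the move in full.

```bash
python3 -m creep '[{"tx":0,"ty":0,"tz":-15,"roll":0,"fingers":30},{"tx":0,"ty":0,"tz":-40,"roll":0,"fingers":30},{"tx":0,"ty":0,"tz":-70,"roll":0,"fingers":30},{"tx":5,"ty":-20,"tz":-100,"roll":0,"fingers":30},{"tx":12,"ty":-60,"tz":-110,"roll":2,"fingers":30},{"tx":20,"ty":-100,"tz":-110,"roll":4,"fingers":30},{"tx":28,"ty":-140,"tz":-110,"roll":6,"fingers":30},{"tx":36,"ty":-180,"tz":-110,"roll":8,"fingers":30},{"tx":44,"ty":-220,"tz":-110,"roll":10,"fingers":30},{"tx":52,"ty":-260,"tz":-110,"roll":12,"fingers":30},{"tx":60,"ty":-300,"tz":-110,"roll":14,"fingers":30},{"tx":68,"ty":-340,"tz":-110,"roll":16,"fingers":30},{"tx":76,"ty":-380,"tz":-110,"roll":18,"fingers":30},{"tx":84,"ty":-420,"tz":-110,"roll":20,"fingers":30},{"tx":90,"ty":-450,"tz":-105,"roll":21.2,"fingers":30},{"tx":94,"ty":-470.5,"tz":-100,"roll":21.2,"fingers":30},{"tx":94,"ty":-470.5,"tz":-100,"roll":21.2,"fingers":30},{"tx":94,"ty":-470.5,"tz":-100,"roll":21.2,"fingers":30},{"tx":94,"ty":-470.5,"tz":-100,"roll":21.2,"fingers":30}]'
python3 - <<'E'
from h import *
go(525.5,134.1,13,-0.8)
a=[]
for n in("top","scene"):
    p,d=grab_frame(n)
    c,M=cam(n);q=M.T@(np.array([525,134,100])-c["origin"]);x,y=int(c["fx"]*q[0]/q[2]+c["cx"]),int(c["fy"]*q[1]/q[2]+c["cy"])
    a.append(cv2.resize(p[y-50:y+50,x-50:x+50],(400,400),interpolation=2)); print(n,x,y)
    try: print(rect(n,blob(p,"yellow",(y,x)),112))
    except Exception as e: print(e)
cv2.imwrite("pics/c3.png",np.hstack(a))
E
```

```text
time: 6.05
tool_pos: [526.1, 132.2, 101.5]
ee_rot: [3.14, -0.026, 0.001]
wrist_force: [0.5, -0.6, -0.6]
grip_width: 38.3
gripper_force: 62.9
t 6.05 pos [526.1 132.2 101.5] head -0.94 tilt [ 0.    -0.001 -1.   ] q7 -1.94 -> txyz [-0.6 -2.  88.5] roll -0.14 w 38.3 gf 62.9 F [ 0.5 -0.6 -0.6]
top 222 181
[506.4 130.7  40.4  23.9  86.9]
scene 400 143
[545.3 133.2  44.1  25.5  87.6]
```

View pics/c3.png

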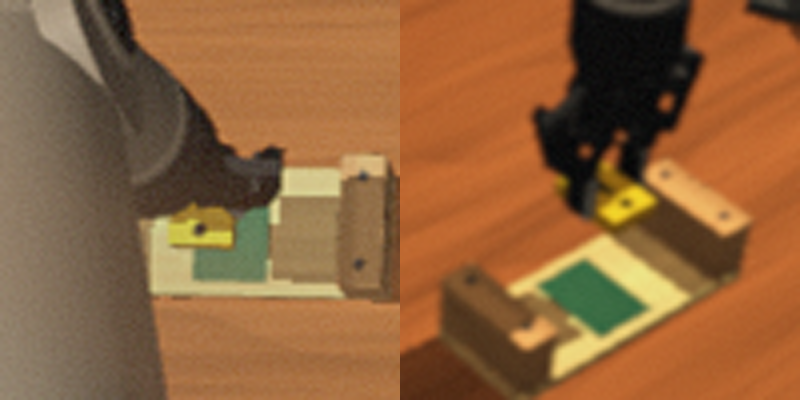

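```bash
python3 -m creep '[{"tx":-0.5,"ty":-1,"tz":25,"roll":0,"fingers":30},{"tx":-0.5,"ty":-1,"tz":50,"roll":0,"fingers":30},{"tx":-0.5,"ty":-1,"tz":70,"roll":0,"fingers":30},{"tx":-0.5,"ty":-1,"tz":80,"roll":0,"fingers":30},{"tx":-0.5,"ty":-1,"tz":85,"roll":0,"fingers":30},{"tx":-0.5,"ty":-1,"tz":87,"roll":0,"fingers":30},{"tx":-0.5,"ty":-1,"tz":87,"roll":0,"fingers":30},{"tx":-0.5,"ty":-1,"tz":87,"roll":0,"fingers":30},{"tx":-0.5,"ty":-1,"tz":87,"roll":0,"fingers":30}]'
python3 -c "
from h import *
go(525.5,134.1,11.6,-0.8)"
```

```text
time: 7.05
tool_pos: [525.7, 135.6, 15.1]
ee_rot: [-3.141, 0.022, -0.003]
wrist_force: [0.2, 0.6, -1.3]
grip_width: 38.5
gripper_force: 62.9
t 7.05 pos [525.7 135.6  15.1] head -0.79 tilt [ 0.002  0.    -1.   ] q7 -1.97 -> txyz [-0.2  1.5  3.5] roll 0.01 w 38.5 gf 62.9 F [ 0.2  0.6 -1.3]
```

```bash
python3 -m creep '[{"tx":0,"ty":1.3,"tz":1.5,"roll":0,"fingers":30},{"tx":0,"ty":1.3,"tz":3,"roll":0,"fingers":30},{"tx":0,"ty":1.3,"tz":3,"roll":0,"fingers":30},{"tx":0,"ty":1.3,"tz":3,"roll":0,"fingers":30},{"tx":0,"ty":1.3,"tz":3,"roll":0,"fingers":30}]'
python3 -c "
from h import *
go(525.5,134.1,11.6,-0.8)"
```

```text
time: 7.55
tool_pos: [525.3, 133.8, 11.5]
ee_rot: [3.141, -0.022, 0.001]
wrist_force: [0.1, -1.9, 2.6]
grip_width: 38.0
gripper_force: 63.2
t 7.55 pos [525.3 133.8  11.5] head -0.8 tilt [ 0. -0. -1.] q7 -1.97 -> txyz [ 0.2 -0.3 -0.1] roll -0.0 w 38.0 gf 63.2 F [ 0.1 -1.9  2.6]
```

```bash
python3 -m creep '[{"tx":0,"ty":0,"tz":0,"roll":0,"fingers":65},{"tx":0,"ty":0,"tz":0,"roll":0,"fingers":65},{"tx":0,"ty":0,"tz":0,"roll":0,"fingers":65},{"tx":0,"ty":0,"tz":0,"roll":0,"fingers":65},{"tx":0,"ty":0,"tz":-5,"roll":0,"fingers":65},{"tx":0,"ty":0,"tz":-25,"roll":0,"fingers":65},{"tx":0,"ty":0,"tz":-55,"roll":0,"fingers":65},{"tx":0,"ty":0,"tz":-95,"roll":0,"fingers":65},{"tx":0,"ty":0,"tz":-110,"roll":0,"fingers":65},{"tx":0,"ty":0,"tz":-110,"roll":0,"fingers":65},{"tx":0,"ty":0,"tz":-110,"roll":0,"fingers":65}]'
python3 -c "
from h import *
go(448.5,-343,110,-29.2)"
```

```text
time: 8.65
tool_pos: [524.7, 133.9, 121.0]
ee_rot: [3.141, -0.022, -0.001]
wrist_force: [-0.4, 0.4, -0.5]
grip_width: 65.4
gripper_force: 0.0
t 8.65 pos [524.7 133.9 121. ] head -0.79 tilt [-0. -0. -1.] q7 -1.94 -> txyz [-69.6 477.9  11.2] roll 28.41 w 65.4 gf 0.0 F [-0.4  0.4 -0.5]
```

```bash
python3 -m creep '[{"tx":-5,"ty":40,"tz":0,"roll":2,"fingers":65},{"tx":-11,"ty":80,"tz":0,"roll":5,"fingers":65},{"tx":-17,"ty":120,"tz":0,"roll":8,"fingers":65},{"tx":-23,"ty":160,"tz":0,"roll":11,"fingers":65},{"tx":-29,"ty":200,"tz":0,"roll":14,"fingers":65},{"tx":-35,"ty":240,"tz":0,"roll":17,"fingers":65},{"tx":-41,"ty":280,"tz":0,"roll":20,"fingers":65},{"tx":-47,"ty":320,"tz":0,"roll":22,"fingers":65},{"tx":-53,"ty":360,"tz":0,"roll":24,"fingers":65},{"tx":-59,"ty":400,"tz":0,"roll":26,"fingers":65},{"tx":-65,"ty":440,"tz":11,"roll":28.4,"fingers":65},{"tx":-69.5,"ty":478,"tz":40,"roll":28.4,"fingers":65},{"tx":-69.5,"ty":478,"tz":60,"roll":28.4,"fingers":65},{"tx":-69.5,"ty":478,"tz":60,"roll":28.4,"fingers":65},{"tx":-69.5,"ty":478,"tz":60,"roll":28.4,"fingers":65},{"tx":-69.5,"ty":478,"tz":60,"roll":28.4,"fingers":65}]'
python3 - <<'E'
from h import *
go(448.5,-343,12,-29.2)
p,d=grab_frame("top")
b=blob(p,"yellow",(190,230),20);print("yellow placed, cradle ~(524.7,133.5)",rect("top",b,24))
a=cv2.resize(p[140:240,180:280],(400,400),interpolation=2)
q,_=grab_frame("scene");cv2.imwrite("pics/c4.png",np.hstack([a,cv2.resize(q[180:280,190:290],(400,400),interpolation=2)]))
h=cv2.minAreaRect
E
```

```text
time: 10.25
tool_pos: [450.1, -341.7, 61.9]
ee_rot: [-3.041, 0.788, -0.002]
wrist_force: [-0.0, 0.6, 0.5]
grip_width: 64.9
gripper_force: 0.0
t 10.25 pos [ 450.1 -341.7   61.9] head -29.05 tilt [ 0.001  0.    -1.   ] q7 -1.41 -> txyz [-0.9  2.  49.9] roll 0.15 w 64.9 gf 0.0 F [-0.   0.6  0.5]
yellow placed, cradle ~(524.7,133.5) [5.230e+02 1.318e+02 6.110e+01 4.110e+01 5.000e-01]
```

View pics/c4.png

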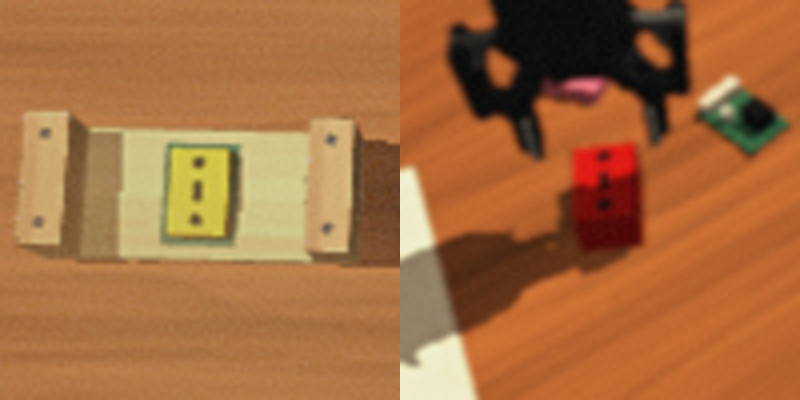

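```bash
python3 -m creep '[{"tx":-0.5,"ty":1,"tz":15,"roll":0,"fingers":65},{"tx":-0.5,"ty":1,"tz":35,"roll":0,"fingers":65},{"tx":-0.5,"ty":1,"tz":48,"roll":0,"fingers":65},{"tx":-0.5,"ty":1,"tz":54,"roll":0,"fingers":65},{"tx":-0.5,"ty":1,"tz":54,"roll":0,"fingers":65},{"tx":-0.5,"ty":1,"tz":54,"roll":0,"fingers":65},{"tx":-0.5,"ty":1,"tz":54,"roll":0,"fingers":30},{"tx":-0.5,"ty":1,"tz":54,"roll":0,"fingers":30},{"tx":-0.5,"ty":1,"tz":54,"roll":0,"fingers":30},{"tx":-0.5,"ty":1,"tz":54,"roll":0,"fingers":30},{"tx":-0.5,"ty":1,"tz":54,"roll":0,"fingers":30},{"tx":-0.5,"ty":1,"tz":54,"roll":0,"fingers":30},{"tx":-0.5,"ty":1,"tz":54,"roll":0,"fingers":30}]'
python3 -c "
from h import *
go(525.7,134.3,120,-0.8)"
```

```text
time: 11.65
tool_pos: [448.9, -344.2, 8.4]
ee_rot: [3.039, -0.791, 0.003]
wrist_force: [-0.4, -0.6, 5.4]
grip_width: 38.9
gripper_force: 62.2
t 11.65 pos [ 448.9 -344.2    8.4] head -29.19 tilt [ 0.002 -0.001 -1.   ] q7 -1.4 -> txyz [-166.1 -455.2 -112.1] roll -28.39 w 38.9 gf 62.2 F [-0.4 -0.6  5.4]
```

```bash
python3 -m creep '[{"tx":0,"ty":0,"tz":-15,"roll":0,"fingers":30},{"tx":0,"ty":0,"tz":-40,"roll":0,"fingers":30},{"tx":0,"ty":0,"tz":-75,"roll":0,"fingers":30},{"tx":-8,"ty":-20,"tz":-105,"roll":-1,"fingers":30},{"tx":-22,"ty":-60,"tz":-112,"roll":-3,"fingers":30},{"tx":-37,"ty":-100,"tz":-112,"roll":-6,"fingers":30},{"tx":-51,"ty":-140,"tz":-112,"roll":-9,"fingers":30},{"tx":-66,"ty":-180,"tz":-112,"roll":-12,"fingers":30},{"tx":-80,"ty":-220,"tz":-112,"roll":-15,"fingers":30},{"tx":-95,"ty":-260,"tz":-112,"roll":-18,"fingers":30},{"tx":-109,"ty":-300,"tz":-112,"roll":-21,"fingers":30},{"tx":-124,"ty":-340,"tz":-112,"roll":-24,"fingers":30},{"tx":-139,"ty":-380,"tz":-112,"roll":-26,"fingers":30},{"tx":-153,"ty":-420,"tz":-112,"roll":-28.4,"fingers":30},{"tx":-162,"ty":-445,"tz":-112,"roll":-28.4,"fingers":30},{"tx":-166,"ty":-455,"tz":-112,"roll":-28.4,"fingers":30},{"tx":-166,"ty":-455,"tz":-112,"roll":-28.4,"fingers":30},{"tx":-166,"ty":-455,"tz":-112,"roll":-28.4,"fingers":30},{"tx":-166,"ty":-455,"tz":-112,"roll":-28.4,"fingers":30}]'
python3 -c "
from h import *
go(525.7,134.3,32.4,-0.8)"
```

```text
time: 13.55
tool_pos: [525.0, 131.4, 119.0]
ee_rot: [3.139, -0.028, -0.001]
wrist_force: [0.8, 0.1, -1.5]
grip_width: 39.0
gripper_force: 61.6
t 13.55 pos [525.  131.4 119. ] head -1.02 tilt [-0.001 -0.002 -1.   ] q7 -1.94 -> txyz [ 0.7 -3.1 86.6] roll -0.22 w 39.0 gf 61.6 F [ 0.8  0.1 -1.5]
```

```bash
python3 -m creep '[{"tx":0.5,"ty":-1,"tz":25,"roll":0,"fingers":30},{"tx":0.5,"ty":-1,"tz":50,"roll":0,"fingers":30},{"tx":0.5,"ty":-1,"tz":70,"roll":0,"fingers":30},{"tx":0.5,"ty":-1,"tz":78,"roll":0,"fingers":30},{"tx":0.5,"ty":-1,"tz":82,"roll":0,"fingers":30},{"tx":0.5,"ty":-1,"tz":82,"roll":0,"fingers":30},{"tx":0.5,"ty":-1,"tz":82,"roll":0,"fingers":30},{"tx":0.5,"ty":-1,"tz":82,"roll":0,"fingers":30}]'
python3 - <<'E'
from h import *
go(525.7,134.3,32.4,-0.8)
q,_=grab_frame("scene");p,_=grab_frame("top");cv2.imwrite("pics/c5.png",np.hstack([cv2.resize(p[140:240,180:280],(400,400),interpolation=2),cv2.resize(q[110:210,350:450],(400,400),interpolation=2)]))
E
```

```text
time: 14.35
tool_pos: [526.5, 135.8, 38.4]
ee_rot: [-3.141, 0.022, -0.003]
wrist_force: [-0.9, 0.1, -1.3]
grip_width: 39.5
gripper_force: 61.6
t 14.35 pos [526.5 135.8  38.4] head -0.8 tilt [ 0.002  0.001 -1.   ] q7 -1.96 -> txyz [-0.8  1.6  6. ] roll 0.0 w 39.5 gf 61.6 F [-0.9  0.1 -1.3]
```

View pics/c5.png

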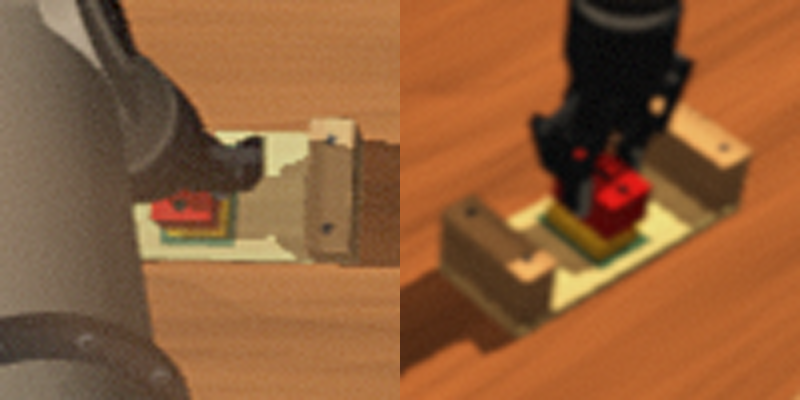

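The red plate sits just above the yellow one, edges parallel and roughly aligned (right picture, about 600,210). I'll lower it next.

```bash
python3 -m creep '[{"tx":-0.5,"ty":1,"tz":2,"roll":0,"fingers":30},{"tx":-0.5,"ty":1,"tz":4,"roll":0,"fingers":30},{"tx":-0.5,"ty":1,"tz":5,"roll":0,"fingers":30},{"tx":-0.5,"ty":1,"tz":5,"roll":0,"fingers":30},{"tx":-0.5,"ty":1,"tz":5,"roll":0,"fingers":30},{"tx":-0.5,"ty":1,"tz":5,"roll":0,"fingers":30}]'
python3 -c "
from h import *
go(525.7,134.3,32.4,-0.8)"
```

```text
time: 15.05
tool_pos: [524.9, 134.5, 32.4]
ee_rot: [3.141, -0.022, -0.0]
wrist_force: [-2.5, -1.0, 1.9]
grip_width: 39.0
gripper_force: 62.0
t 15.05 pos [524.9 134.5  32.4] head -0.79 tilt [-0. -0. -1.] q7 -1.96 -> txyz [0.8 0.2 0. ] roll 0.01 w 39.0 gf 62.0 F [-2.5 -1.   1.9]
```

Contact is at the expected height, so release, rise and clear the view.

```bash
python3 -m creep '[{"tx":0,"ty":0,"tz":0,"roll":0,"fingers":65},{"tx":0,"ty":0,"tz":0,"roll":0,"fingers":65},{"tx":0,"ty":0,"tz":0,"roll":0,"fingers":65},{"tx":0,"ty":0,"tz":0,"roll":0,"fingers":65},{"tx":0,"ty":0,"tz":-5,"roll":0,"fingers":65},{"tx":0,"ty":0,"tz":-25,"roll":0,"fingers":65},{"tx":0,"ty":0,"tz":-55,"roll":0,"fingers":65},{"tx":0,"ty":0,"tz":-95,"roll":0,"fingers":65},{"tx":0,"ty":30,"tz":-120,"roll":0,"fingers":65},{"tx":0,"ty":70,"tz":-130,"roll":0,"fingers":65},{"tx":0,"ty":110,"tz":-130,"roll":0,"fingers":65},{"tx":0,"ty":150,"tz":-130,"roll":0,"fingers":65},{"tx":0,"ty":190,"tz":-130,"roll":0,"fingers":65},{"tx":0,"ty":230,"tz":-130,"roll":0,"fingers":65},{"tx":0,"ty":260,"tz":-130,"roll":0,"fingers":65},{"tx":0,"ty":260,"tz":-130,"roll":0,"fingers":65},{"tx":0,"ty":260,"tz":-130,"roll":0,"fingers":65}]'
python3 - <<'E'
from h import *
p,d=grab_frame("top");q,e=grab_frame("scene")
b=blob(p,"red",(190,225),22);print("red rect at z58",rect("top",b,58))
for n,D in(("top",d),("scene",e)):
    v,u=np.mgrid[:400,:640];o,r=rays(n,np.c_[u.ravel(),v.ravel()]);P=(o+r*D.ravel()[:,None])[D.ravel()>0]
    k=P[(np.abs(P[:,:2]-[525,134])<[25,15]).all(1)];print(n,len(k),"z med/min/max",np.median(k[:,2]),k[:,2].min(),k[:,2].max())
    Q=P[(np.abs(P[:,:2]-[525,134])<[60,50]).all(1)&(P[:,2]>48)];print(cv2.minAreaRect(Q[:,:2].astype(np.float32)))
cv2.imwrite("pics/c6.png",np.hstack([cv2.resize(p[140:240,180:280],(400,400),interpolation=2),cv2.resize(q[110:210,350:450],(400,400),interpolation=2)]))
E
```

```text
time: 16.75
tool_pos: [521.3, -125.9, 162.5]
ee_rot: [-3.141, 0.025, -0.0]
wrist_force: [-1.1, -0.4, -0.1]
grip_width: 65.1
gripper_force: 0.0
red rect at z58 [ 5.248e+02  1.311e+02  5.740e+01  4.100e+01 -5.000e-01]
top 207 z med/min/max 57.81353041671082 52.668702840025844 64.3805008585723
((524.6758422851562, 133.00625610351562), (41.13154220581055, 59.81016159057617), 89.37393951416016)
scene 124 z med/min/max 57.53176376738577 53.74639040712293 62.5783045021027
((526.8720703125, 133.08065795898438), (42.990562438964844, 62.669151306152344), 88.87997436523438)
```

View pics/c6.png

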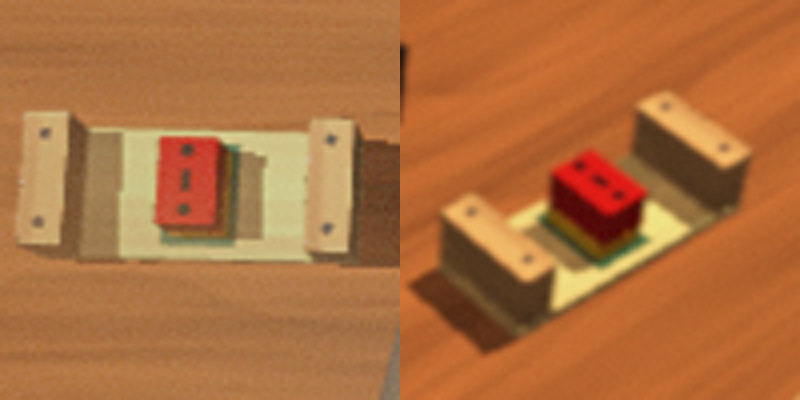

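The picture shows red flat on yellow, level with the rests at 58 mm and centred on the mark to within about 1 mm (cradle centre 524.7, 133.5 against stack 524.7, 133.0, top view).

```bash
python3 -c "
from workcell import *
print(hand_in())"
```

```text
the job is handed in; nothing more can be done
None
```

I stacked red (34 mm) on yellow (14 mm) on the green mark, centred within about 2 mm and level with the rest tops at 58 mm; blue stayed where it lay, and I handed the job in at about 17 s.

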